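# Clamp a tin in the electric can opener and switch it on

## Robot

A 7-joint arm with a two-finger parallel gripper is mounted at the origin on the work surface. World frame = base frame: x ahead of the robot, y to its left, z up, the work surface at z = 0. Lengths are in mm, angles in rad, forces in N, time in s.
With the tool pointing down it reaches from about 425 to 875 mm from the base axis. Payload 8.4 kg.
Tool frame: the origin (TCP) lies between the finger pads; the fingertips stand 25 mm ahead of it and the grasp point (between the pads) lies 6 mm ahead of it; z points along the fingers, y is the line along which they close (so a half turn about z gives the same grasp; the last joint's range is limited). The gripper opens to 85 mm and grips with 20 to 120 N. Pads are 22 mm wide; open, the fingers measure 114 mm over their backs; the gripper's body (76 mm by 85 mm) begins 54 mm behind the grasp point. The pads swing forward as they close: fully open they stand 13 mm farther back than shut.
Start: joints at [1.25, 0.333, 0.04, 1.465, -0.013, 1.343, -0.059], TCP at [142.97, -634.054, 256.308] pointing down, gripper open.
Joint ranges: [-2.58, 2.58], [-0.38, 2.09], [-1.3, 1.39], [0.25, 2.4], [-1.5, 4.64], [0.08, 2.09], [-2.65, 2.65]. Speed limits (rad/s): [2.22, 2.22, 2.79, 2.79, 3.14, 3.14, 3.14].

## Interface

Orientations are given as a unit quaternion [w, x, y, z].
In Python, from bench import * gives the robot as it stands.
- The arm moves only by the shell command python3 -m handwheel 'ROWS' [OPENING] [FORCE]. ROWS is JSON, a list that holds one entry, the list of rows, each a list of 6 numbers: the shift along the tool's x, y, z as a fraction of full scale, then the turn, a rotation vector about the tool's x, y, z as a fraction of full scale. In form: [[[tx, ty, tz, rx, ry, rz], ...]]. A call has 1 to 20 rows; each row is the pose to reach, as a shift and turn from the pose commanded when the call began, along the tool's axes at that moment, turning the shorter way round; what a row does not reach only later rows make up. Full scale, the value 1, is 200 mm for a shift and 180 degrees for a turn. A row lasts 1/12 s, in which the tool goes at most 41.7 mm and 7.16 degrees, less where a joint would pass 70% of its speed; a pose out of reach is approached as far as the arm can. A call with a number of a shift or a turn outside -1 to 1 is refused whole. A call with a gripper value outside its range is refused whole. OPENING is the opening, from 0 (shut) to 1 (fully open), set as the call begins (- or left out, the last holds). The fingers move at their own pace and stop on an object; FORCE is the grip in N (left out, the last holds). Time passes only in rows, so rows that repeat a pose let the fingers close. It gives the time, the measured TCP pose, the force, the opening and the grip force at its end, in the units of the state.
- observe(): the state, without advancing time (a new reading comes with each control period).
- capture(name): name is "side" or "top"; returns the picture (480x640x3 uint8, blue, green, red); there is no depth.
- get_calibration(name): a dict with "fx", "fy", "cx", "cy" (pixels), "rvec" (rotation vector, rad) and "tvec" (3), from world to camera coordinates, as OpenCV has them. Camera axes: x right, y down, z forward; pixel columns grow to the right and rows downward; lengths in mm; the calibration is good to about 2 mm. A picture is of the moment at which its call begins. get_calibration takes no time and is no camera call.
- job_done(): hands the job in; it is judged then, once.
Trained networks look in the newest picture that a camera, given by its name, has taken for a name from the list of things; names that differ only in an ending like _2 or _b are one class to them, and where a whole thing is asked for, a point or a joint stands for the part that bears it (a point fixed in the world has none). Each returns a list of dicts, best first, with "confidence" (0 to 1); they miss things now and then, are a little off and sometimes report something else, mostly with a low value. They report only what shows in the picture. A call takes as long as a camera call. They do not tell look-alikes from the thing itself.
- find_in(camera, target): "point" ([x, y, z] in mm, in the coordinates of the camera as it stood for that picture, good to about 4 mm: the middle of the surface that is visible of it).
- place_of(camera, target): "point" ([x, y, z] in mm, in the coordinates of the camera as it stood for that picture, good to about 4 mm: a listed point, or the origin of a listed thing).
The state is a dict: "time": time; "joint_positions": joint angles; "joint_vel": joint speeds; "tau": joint torques, N m; "eef_pos": TCP position; "tool_rot": TCP orientation; "wrist_force": force on the tool from outside, world axes, zero at the start; "ft_torque": the same for the moment, N m; "gripper_width": opening from 0.0 (shut) to 1.0 (fully open); "grasp_force": force on a finger pad.
Only numpy, scipy, OpenCV 4.12 (cv2) and the standard library are available. Lean on these libraries where they do the work, as an engineer would, in place of code of your own. Each camera call takes 0.05 s, during which the arm holds its last target. There are 200 camera calls.

## Task

Get the tin ready to be opened: slide it along the counter into the bay of the can opener, right up to the tower, and push the opener's head down by its thumb pad until the sprung foot sits on the lid and is pushed about half way in. Then switch the opener on with the rocker on top, leaving the foot holding the tin and the other things on the counter where they are.

Things in the scene. Friction and masses are not known exactly. Their poses are not given: they have to be found in the camera images.
- opener: avocado-green electric can opener, fixed: a tower 110 (own x) x 120 (own y) x 155 mm tall, on a black base 18 mm high that is 3 mm wider all round. Origin under the tower's centre. Its front looks along its own -x; there two black base prongs, 18 mm high, reach out to x = -117 mm, inner sides at y = +-55 mm. The tin goes between them, sliding on the counter itself
- seat (a point): point on the counter 102 mm in front of the opener's origin, where the middle of the tin belongs (the tin then touches the base of the tower or is within a millimetre or so of it); the foot's axis passes through it
- head: the opener's head, a steel arm on the front of the tower, reaching 21 mm past the foot's axis. Origin on that axis, level with the underside of the foot while the foot is not pushed in: at most 115 mm over the counter. The head slides straight down (75 mm in all) under a push of about 5 N and stays where it is left
- foot_free (a point): point on the head's axis at its origin: where the underside of the foot is while not pushed in. The foot is a rubber-faced button 28 mm across on a 14 mm stem under a steel sleeve 34 mm across. It gives upwards against a spring, at most 14 mm (0.45 N per mm); this point does not show how far it is pushed in
- pad (a point): middle of the top face of the brown thumb pad on the head, 52 mm above the head's origin; the pad measures 42 x 46 mm and faces up
- rocker (a joint): the chunky brown rocker switch on top of the tower: 0 = off, 0.4 rad = on (fully over). It stays where it is left and takes about 2.5 N at its end. The rocker is 66 mm long along the opener's own y, 28 mm wide, its pivot 12 mm behind the opener's origin at a height of 172 mm.
- rocker_end (a point): top face of the rocker, 25 mm from the pivot, at the end that stands up while it is off (towards the opener's own +y); press down here, it goes down 10 mm
- tin: a round steel food tin, 90 mm across (too wide to grasp), about 0.4 kg, standing on the counter, with a plain paper wrapper round its lower part. Origin at the centre of its underside. Its height differs from one tin to the next, 60 to 85 mm, and is not told: feel for it. Its lid is flat.
- corkscrew: bystander lying on the counter: corkscrew with a brown resin cross handle 110 mm long and 26 mm thick, steel worm 100 mm long along its own +x; origin under the middle of the handle
- bottle_opener: bystander lying on the counter: flat orange plastic bottle opener 135 x 47 x 10 mm, long along its own x; origin near its middle, on the underside
- salt_jar: bystander standing on the counter: white jar 70 mm across, 100 mm tall, origin at the centre of its underside
Things that resemble listed ones, but are neither listed nor needed, are in the scene too. What is meant by the opener is not red, and is the smaller of those in its own colour.

How it is judged (in metres and radians):
On the way, in this order (a step that is already met when the one before it is completed fails the run):
1. the tin stands home in the opener's bay (horizontal distance between tin and seat below 0.012 m and angle between tin's own z axis and vertical below 0.06 rad and linear speed of tin below 0.03 m/s), for 0.2 s.
2. the sprung foot bears on the lid, partly pushed in (horizontal distance between tin and seat below 0.012 m and contact force between head and tin between 1.3 and 5.2 N), for 0.3 s.
3. the rocker switch is on (value of joint rocker above 0.32 rad), for 0.2 s.
At the end, for the whole second after the job is handed in: The tin stands upright and still with its middle within 12 mm of the seat, the foot of the head presses on its lid with 1.3 to 5.2 N (pushed in by some 2.5 to 11 of its 14 mm), and the rocker is on (beyond 0.32 rad) (all of step 2 and angle between tin's own z axis and vertical below 0.06 rad and linear speed of tin below 0.02 m/s and value of joint rocker above 0.32 rad); the robot touches nothing.
It fails at once if the tin was tipped over or lifted (angle between tin's own z axis and vertical above 0.35 rad or height (world z) of tin above 0.03 m).
It fails at once if a bystander was disturbed (distance of any of corkscrew, bottle_opener, salt_jar from where it was at the start of the episode above 0.03 m).
It also fails if it takes over 67 s, if anything falls off the work surface, if the arm or the gripper's body presses on something with over 40 N, if the wrist force passes 120 N, or if a joint passes its speed limit or range.

## Working session

There is one attempt and no reset: what is moved stays moved. The work goes in short steps, Python scripts to look and compute and a shell command to move; the robot and the scene stay as the last step left them, time stands still between calls to the robot, and variables do not carry over. Pictures are saved under pics/ and viewed, at most 10 in all, crops included, and the job is handed in when it is done.

```bash
mkdir -p pics; ls; cat > h.py <<'E'
from bench import *
import numpy as np, cv2
def cal(n):
    c=get_calibration(n); R=cv2.Rodrigues(np.array(c['rvec'],float))[0]; return c,R,np.array(c['tvec'],float).ravel()
def world(n,p):
    c,R,t=cal(n); return R.T@(np.array(p)-t)
def ray(n,u,v,z):
    c,R,t=cal(n); d=R.T@np.array([(u-c['cx'])/c['fx'],(v-c['cy'])/c['fy'],1]); o=-R.T@t
    return o+d*(z-o[2])/d[2]
def proj(n,P):
    c,R,t=cal(n); q=R@np.array(P,float)+t; return [round(float(c['fx']*q[0]/q[2]+c['cx'])),round(float(c['fy']*q[1]/q[2]+c['cy']))]
E
python3 - <<'E'
from h import *
for n in ('top','side'):
    cv2.imwrite(f'pics/{n}0.png',capture(n))
    for t in ('opener','seat','foot_free','pad','rocker_end','tin','corkscrew','bottle_opener','salt_jar'):
        for r in place_of(n,t)[:4]:
            w=world(n,r['point']); print(n,t,round(r['confidence'],2),w.round(),proj(n,w))
print(observe())
E
```

```text
pics
top opener 0.88 [652. 554.  -2.] [157, 201]
top opener 0.87 [608. 218.   3.] [274, 218]
top seat 0.76 [626. 119.   0.] [309, 213]
top foot_free 0.84 [655. 416. 161.] [193, 192]
top pad 0.94 [626. 114. 158.] [310, 206]
top pad 0.94 [660. 413. 232.] [188, 185]
top pad 0.7 [364. -26. 168.] [363, 310]
top rocker_end 0.87 [621. 575. 251.] [120, 199]
top rocker_end 0.76 [350.  92. 188.] [316, 314]
top rocker_end 0.7 [578. 227. 187.] [265, 222]
top tin 0.64 [580. -78.   0.] [378, 231]
top corkscrew 0.77 [ 439. -296.   -6.] [455, 282]
top bottle_opener 0.6 [ 705. -354.   -1.] [476, 189]
top salt_jar 0.87 [373. 243.  -0.] [263, 301]
side opener 0.87 [371.  74.  -2.] [337, 213]
side opener 0.7 [604. 216.  -2.] [345, 299]
side seat 0.72 [362. -28.  -0.] [309, 197]
side seat 0.27 [617. 119. 159.] [313, 274]
side foot_free 0.62 [363. -23. 117.] [310, 181]
side foot_free 0.39 [578. 225. 179.] [356, 277]
side pad 0.85 [621. 117. 161.] [311, 275]
side pad 0.75 [361. -24. 166.] [309, 172]
side pad 0.63 [654. 415. 230.] [417, 335]
side pad 0.22 [606. 214.  -1.] [344, 299]
side rocker_end 0.81 [61
[... 446 characters left out ...]
ray([ 1.24978397,  0.33318918,  0.03987312,  1.46538532, -0.01340209,
        1.34328787, -0.05850723]), 'joint_vel': array([-0.00173397,  0.00152082,  0.0002699 , -0.00044109,  0.00053968,
        0.00166367,  0.00026609]), 'tau': array([-3.68456049e-04, -6.58324814e+01,  1.36320971e+00, -4.05824876e+01,
        1.67336769e-02,  3.08196468e-03, -6.56890904e-06]), 'eef_pos': array([ 143.00010069, -634.05783525,  256.32170482]), 'tool_rot': array([-3.74917538e-06,  9.93856914e-01,  1.10672644e-01,  8.97258531e-06]), 'wrist_force': array([ 0.23289939,  0.15215951, -0.03880231]), 'ft_torque': array([-0.01186623, -0.01464206, -0.02002033]), 'grasp_force': 0.0, 'gripper_width': 1.002885321517205}
```

View pics/top0.png

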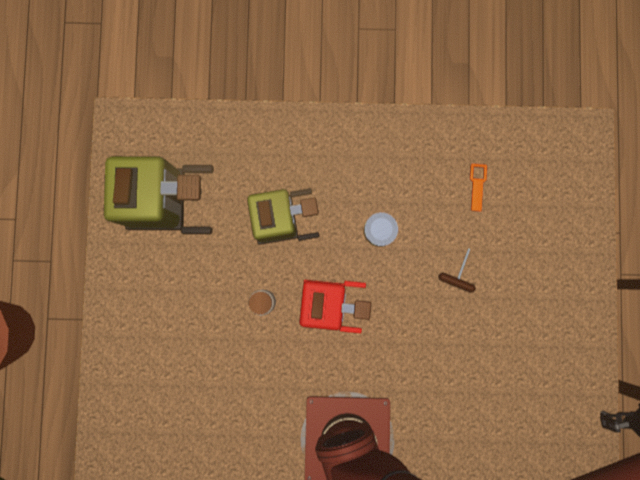

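View pics/side0.png

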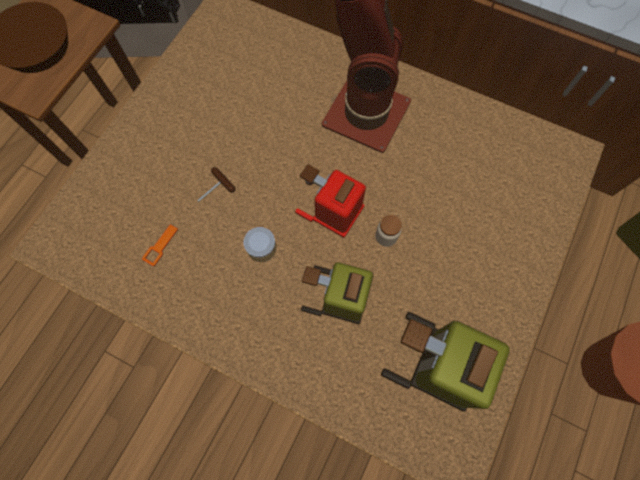

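Candidates for the opener in the top view are the large green one (140,188), the small green one (272,217) and the red one (323,305). By the description it is the small green one. The tin is at (381,229), the salt jar at (262,302), the corkscrew at (458,280) and the bottle opener at (478,187). I'll check the choice in a close crop and refine the positions.

```bash
python3 - <<'E'
from h import *
from collections import defaultdict
D=defaultdict(list)
for k in range(4):
  for n in ('top','side'):
    im=capture(n)
    for t,g in (('opener',(606,217,0)),('seat',(622,119,0)),('pad',(623,116,167)),('foot_free',(623,116,115)),('rocker_end',(580,223,185)),('tin',(579,-80,0))):
        for r in place_of(n,t):
            w=world(n,r['point'])
            if np.linalg.norm(w-g)<25: D[t,n].append(w)
for k,v in sorted(D.items()): print(k,len(v),np.mean(v,0).round(1),np.std(v,0).round(1))
a=cv2.resize(capture('top')[170:260,235:415],None,fx=4,fy=4,interpolation=2)
cv2.imwrite('pics/crop.png',a); print(observe()['time'])
E
```

```text
('foot_free', 'side') 2 [620.1 112.3 106.5] [1.2 0.6 1. ]
('opener', 'side') 4 [604.  217.5  -1.8] [1.2 0.8 1. ]
('opener', 'top') 4 [606.1 219.    0.9] [1.4 1.1 1.4]
('pad', 'side') 4 [619.2 116.7 159.3] [1.9 1.2 0.6]
('pad', 'top') 4 [626.3 115.7 157.8] [1.1 0.4 0.5]
('rocker_end', 'side') 4 [578.2 225.3 180. ] [1.2 1.3 0.9]
('rocker_end', 'top') 4 [579.8 227.7 185.9] [1.4 1.7 1.1]
('seat', 'top') 3 [ 6.261e+02  1.180e+02 -6.000e-01] [0.5 0.8 2. ]
('tin', 'side') 3 [581.6 -81.1   2.1] [1.  2.  1.2]
('tin', 'top') 3 [ 5.777e+02 -7.860e+01 -2.000e-01] [0.4 1.4 1.3]
3.85
```

View pics/crop.png

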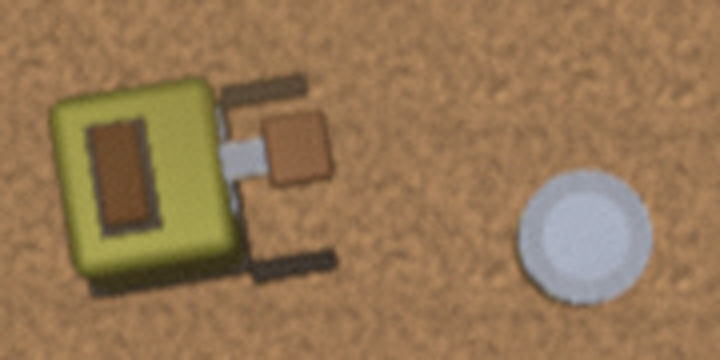

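The crop confirms the small avocado opener: body at top (272,217), pad at (309,207), tin at (381,229), and the bay opens toward the tin.

```bash
cat >> h.py <<'E'
from scipy.spatial.transform import Rotation as Ro
def cur():
    s=observe(); q=s['tool_rot']; return s,np.array(s['eef_pos']),Ro.from_quat(np.r_[q[1:],q[0]])
def orient(yaw,tilt):
    y=np.radians(yaw);t=np.radians(tilt); f=np.array([np.cos(y),np.sin(y),0]);u=np.array([0,0,1.])
    x=f*np.cos(t)+u*np.sin(t); z=f*np.sin(t)-u*np.cos(t); return Ro.from_matrix(np.c_[x,np.cross(z,x),z])
def to(*targets):   # (x,y,z,yaw,tilt) -> row fractions from the pose now
    s,p,R=cur()
    print('t',round(s['time'],2),'p',p.round(1),'F',np.round(s['wrist_force'],1))
    for T in targets:
        d=R.inv().apply(np.array(T[:3])-p)/200; r=(R.inv()*orient(*T[3:])).as_rotvec()/np.pi
        print(T,np.round(d,3).tolist(),np.round(r,3).tolist())
E
python3 - <<'E'
from h import *
to((576,-180,150,88,25),(290,-480,240,35,0),(430,-330,200,65,10))
E
```

```text
t 3.85 p [ 143.  -634.   256.3] F [ 0.2 -0.7 -0. ]
(576, -180, 150, 88, 25) [2.611, -1.738, 0.532] [0.091, 0.118, -0.411]
(290, -480, 240, 35, 0) [0.886, -0.59, 0.082] [-0.0, -0.0, -0.124]
(430, -330, 200, 65, 10) [1.734, -1.167, 0.282] [0.025, 0.052, -0.29]
```

```bash
python3 -m handwheel '[[[0.22,-0.15,0.02,0,0,-0.03],[0.44,-0.3,0.04,0,0,-0.06],[0.66,-0.44,0.06,0,0,-0.09],[0.88,-0.59,0.08,0,0,-0.12],[0.88,-0.59,0.08,0,0,-0.12],[0.88,-0.59,0.08,0,0,-0.12]]]' 0.6; python3 - <<'E'
from h import *
to((430,-330,200,65,10))
E
```

```text
time: 4.35
eef_pos: [295.3, -473.9, 240.2]
tool_rot: [-0.001, 0.954, 0.3, 0.002]
wrist_force: [0.5, -0.6, 0.6]
gripper_width: 0.601
grasp_force: 0.0
t 4.35 p [ 295.3 -473.9  240.2] F [ 0.5 -0.6  0.6]
(430, -330, 200, 65, 10) [0.963, -0.205, 0.204] [0.015, 0.053, -0.167]
```

```bash
python3 -m handwheel '[[[0.2,-0.05,0.04,0,0.01,-0.035],[0.4,-0.1,0.08,0.005,0.02,-0.07],[0.6,-0.14,0.12,0.01,0.03,-0.1],[0.8,-0.18,0.16,0.015,0.04,-0.135],[0.96,-0.2,0.2,0.015,0.053,-0.167],[0.96,-0.2,0.2,0.015,0.053,-0.167],[0.96,-0.2,0.2,0.015,0.053,-0.167]]]'; python3 - <<'E'
from h import *
to((576,-180,150,88,25))
E
```

```text
time: 4.93
eef_pos: [425.6, -337.7, 199.8]
tool_rot: [-0.047, 0.842, 0.532, 0.072]
wrist_force: [-1.3, -0.6, -0.5]
gripper_width: 0.605
grasp_force: 0.0
t 4.93 p [ 425.6 -337.7  199.8] F [-1.3 -0.6 -0.5]
(576, -180, 150, 88, 25) [0.977, 0.342, 0.421] [0.038, 0.083, -0.125]
```

```bash
python3 -m handwheel '[[[0.2,0.07,0.08,0.01,0.02,-0.03],[0.4,0.14,0.16,0.02,0.04,-0.06],[0.6,0.2,0.24,0.03,0.055,-0.08],[0.78,0.27,0.32,0.035,0.07,-0.1],[0.96,0.33,0.41,0.038,0.083,-0.125],[0.96,0.33,0.41,0.038,0.083,-0.125],[0.96,0.33,0.41,0.038,0.083,-0.125],[0.96,0.33,0.41,0.038,0.083,-0.125]]]'; python3 - <<'E'
from h import *
to((576,-175,45,88,25),(576.5,-150,45,88,25))
E
```

```text
time: 5.6
eef_pos: [571.5, -185.2, 151.8]
tool_rot: [-0.15, 0.703, 0.677, 0.155]
wrist_force: [-0.9, -0.2, -0.3]
gripper_width: 0.6
grasp_force: 0.0
t 5.6 p [ 571.5 -185.2  151.8] F [-0.9 -0.2 -0.3]
(576, -175, 45, 88, 25) [-0.178, 0.021, 0.506] [0.0, 0.001, -0.001]
(576.5, -150, 45, 88, 25) [-0.065, 0.018, 0.559] [0.0, 0.001, -0.001]
```

```bash
python3 -m handwheel '[[[-0.05,0.01,0.13,0,0,0],[-0.09,0.02,0.25,0,0,0],[-0.14,0.02,0.38,0,0,0],[-0.17,0.02,0.5,0,0,0],[-0.17,0.02,0.5,0,0,0],[-0.17,0.02,0.5,0,0,0],[-0.17,0.02,0.5,0,0,0]]]'; python3 - <<'E'
from h import *
to((577,-146,45,88,25),(577,-136,45,88,25))
cv2.imwrite('pics/s1.png',capture('side')[120:320,130:450])
E
```

```text
time: 6.18
eef_pos: [576.8, -174.8, 48.9]
tool_rot: [-0.148, 0.704, 0.677, 0.156]
wrist_force: [0.8, -0.1, 0.3]
gripper_width: 0.596
grasp_force: 0.0
t 6.18 p [ 576.8 -174.8   48.9] F [ 0.8 -0.1  0.3]
(577, -146, 45, 88, 25) [0.122, -0.005, 0.078] [0.001, 0.001, -0.001]
(577, -136, 45, 88, 25) [0.168, -0.007, 0.099] [0.001, 0.001, -0.001]
```

View pics/s1.png

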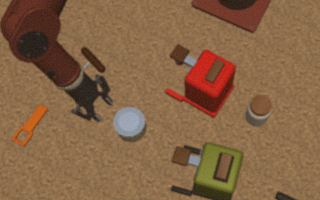

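```bash
python3 -m handwheel '[[[0.03,0,0.02,0,0,0],[0.06,0,0.04,0,0,0],[0.09,0,0.06,0,0,0],[0.11,0,0.08,0,0,0],[0.13,0,0.09,0,0,0],[0.15,0,0.1,0,0,0],[0.17,0,0.1,0,0,0],[0.18,0,0.11,0,0,0],[0.18,0,0.11,0,0,0]]]'; python3 - <<'E'
from h import *
im=capture('top')
for n in ('top','side'):
    if n=='side': capture(n)
    print([(world(n,r['point']).round(),round(r['confidence'],2)) for r in place_of(n,'tin')[:2]])
to((630.6,2.4,45,88,25))
E
```

```text
time: 6.98
eef_pos: [577.9, -131.2, 42.4]
tool_rot: [-0.149, 0.703, 0.678, 0.156]
wrist_force: [-1.3, -1.4, 2.1]
gripper_width: 0.596
grasp_force: 1.0
[(array([581., -78.,   2.]), 0.89)]
[(array([583., -79.,   7.]), 0.64)]
t 7.18 p [ 577.9 -131.3   42.3] F [-0.6 -0.8  1.5]
(630.6, 2.4, 45, 88, 25) [0.62, 0.239, 0.274] [0.001, 0.0, -0.0]
```

```bash
python3 -m handwheel '[[[0.03,0.012,0.013,0,0,0],[0.06,0.023,0.027,0,0,0],[0.1,0.039,0.044,0,0,0],[0.14,0.054,0.062,0,0,0],[0.18,0.07,0.08,0,0,0],[0.22,0.085,0.097,0,0,0],[0.26,0.1,0.115,0,0,0],[0.3,0.116,0.133,0,0,0],[0.34,0.131,0.15,0,0,0],[0.38,0.146,0.168,0,0,0],[0.42,0.162,0.186,0,0,0],[0.46,0.177,0.203,0,0,0],[0.5,0.193,0.22,0,0,0],[0.53,0.204,0.234,0,0,0],[0.56,0.216,0.247,0,0,0],[0.585,0.226,0.26,0,0,0],[0.6,0.231,0.265,0,0,0],[0.61,0.236,0.27,0,0,0],[0.615,0.238,0.272,0,0,0],[0.615,0.238,0.272,0,0,0]]]'; python3 - <<'E'
from h import *
for n in ('top','side'):
    a=capture(n); cv2.imwrite(f'pics/m_{n}.png',cv2.resize(a[150:350,200:460],None,fx=3,fy=3))
    print([(world(n,r['point']).round(),round(r['confidence'],2)) for r in place_of(n,'tin')[:2]])
to((620.5,61.6,45,88,25))
E
```

```text
time: 8.85
eef_pos: [630.4, 1.7, 45.0]
tool_rot: [-0.15, 0.703, 0.678, 0.156]
wrist_force: [-1.3, -2.2, 1.0]
gripper_width: 0.597
grasp_force: 1.1
[(array([633.,  54.,   0.]), 0.76)]
[(array([634.,  52.,   2.]), 0.97)]
t 9.05 p [630.4   1.6  45. ] F [-0.6 -1.6  0. ]
(620.5, 61.6, 45, 88, 25) [0.27, -0.06, 0.126] [0.001, 0.0, -0.0]
```

View pics/m_top.png

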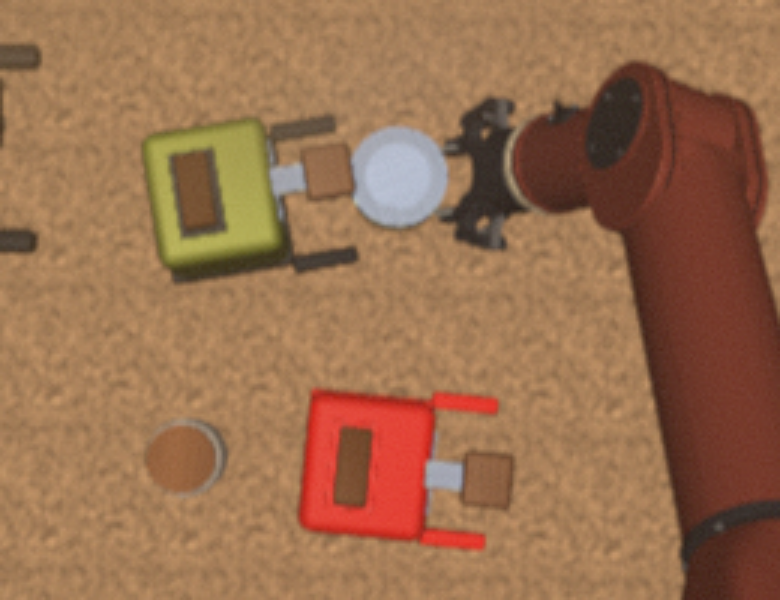

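The tin, at crop (400,176), sits between the fingers and is lined up with the bay of the small green opener. I'll push it in.

```bash
python3 -m handwheel '[[[0.02,-0.004,0.009,0,0,0],[0.045,-0.01,0.021,0,0,0],[0.07,-0.015,0.033,0,0,0],[0.095,-0.02,0.044,0,0,0],[0.12,-0.026,0.056,0,0,0],[0.145,-0.031,0.068,0,0,0],[0.17,-0.037,0.079,0,0,0],[0.195,-0.042,0.091,0,0,0],[0.215,-0.046,0.1,0,0,0],[0.235,-0.051,0.11,0,0,0],[0.25,-0.054,0.117,0,0,0],[0.26,-0.056,0.121,0,0,0],[0.27,-0.058,0.126,0,0,0],[0.277,-0.06,0.129,0,0,0],[0.283,-0.061,0.132,0,0,0],[0.288,-0.062,0.135,0,0,0],[0.288,-0.062,0.135,0,0,0]]]'; python3 - <<'E'
from h import *
for n in ('top','side'):
    a=capture(n); cv2.imwrite(f'pics/k_{n}.png',cv2.resize(a[150:350,200:460],None,fx=3,fy=3))
    print([(world(n,r['point']).round(),round(r['confidence'],2)) for r in place_of(n,'tin')[:2]])
to((619,69,45,88,25))
E
```

```text
time: 10.47
eef_pos: [620.9, 63.3, 44.8]
tool_rot: [-0.148, 0.704, 0.677, 0.156]
wrist_force: [-1.7, -9.2, 4.7]
gripper_width: 0.6
grasp_force: 4.3
[(array([625., 116.,   1.]), 0.8)]
[(array([624., 111.,   2.]), 0.79)]
t 10.67 p [620.9  63.3  44.8] F [ -0.5 -10.3   4.4]
(619, 69, 45, 88, 25) [0.026, -0.01, 0.011] [0.001, 0.001, -0.001]
```

View pics/k_side.png

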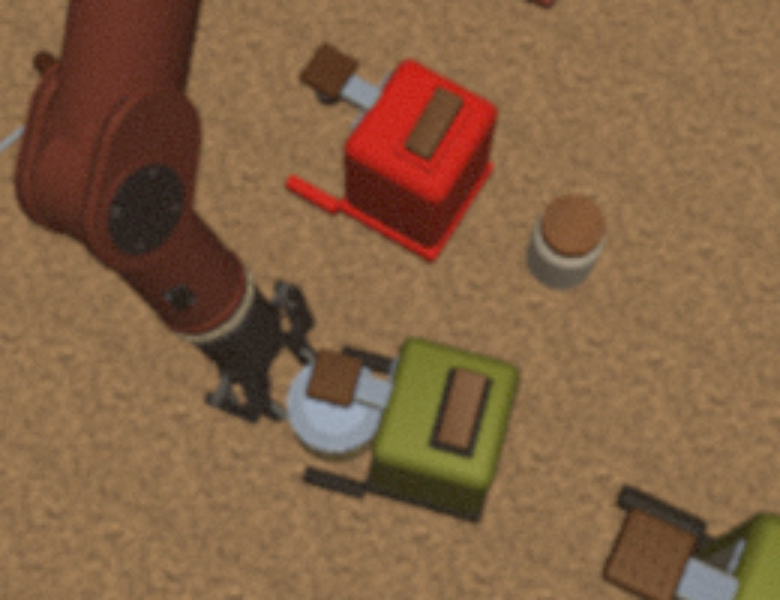

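```bash
python3 -m handwheel '[[[0.005,-0.001,0.002,0,0,0],[0.01,-0.002,0.005,0,0,0],[0.01,-0.002,0.005,0,0,0],[0.01,-0.002,0.005,0,0,0]]]'
```

```text
time: 11.0
eef_pos: [621.0, 63.7, 44.7]
tool_rot: [-0.147, 0.704, 0.677, 0.155]
wrist_force: [-1.8, -14.8, 5.1]
gripper_width: 0.596
grasp_force: 7.1
```

Firm contact, with the force rising and no motion, so the tin is home. Backing off.

```bash
python3 -m handwheel '[[[-0.02,0,-0.01,0,0,0],[-0.1,0.01,-0.05,0,0,0],[-0.2,0.02,-0.1,0,0,0],[-0.32,0.03,-0.15,0,0,0],[-0.42,0.03,-0.2,0,0,0],[-0.4,0.03,-0.4,0,0,0],[-0.35,0.03,-0.6,0,0,0],[-0.3,0.03,-0.75,0,0,0],[-0.3,0.03,-0.9,0,0,0],[-0.3,0.03,-0.9,0,0,0]]]' 0; python3 - <<'E'
from h import *
from collections import defaultdict
D=defaultdict(list)
for k in range(2):
  for n in ('top','side'):
    im=capture(n)
    if k==0: cv2.imwrite(f'pics/h_{n}.png',cv2.resize(im[190:340,230:430],None,fx=4,fy=4,interpolation=2))
    for t,g in (('opener',(606,217,0)),('seat',(622,119,0)),('pad',(623,116,167)),('rocker_end',(580,223,185)),('tin',(622,117,0))):
        for r in place_of(n,t):
            w=world(n,r['point'])
            if np.linalg.norm(w-g)<25: D[t,n].append(w)
for k,v in sorted(D.items()): print(k,len(v),np.mean(v,0).round(1))
to((622.5,116,215,100,0),(622.5,116,190,100,0))
E
```

```text
time: 11.83
eef_pos: [623.5, -65.0, 188.6]
tool_rot: [-0.146, 0.703, 0.678, 0.158]
wrist_force: [0.6, -0.5, 0.7]
gripper_width: -0.001
grasp_force: 0.0
('opener', 'side') 2 [602.9 218.9   1.2]
('opener', 'top') 1 [606.4 219.2   0.9]
('pad', 'side') 2 [618.2 117.5 159. ]
('pad', 'top') 2 [625.5 115.  158.4]
('rocker_end', 'side') 2 [578.9 224.7 180.8]
('rocker_end', 'top') 2 [579.7 228.8 185.5]
('seat', 'top') 2 [625.3 117.2  -1.1]
('tin', 'side') 2 [6.228e+02 1.165e+02 6.000e-01]
('tin', 'top') 2 [623.3 113.7  -0. ]
t 13.03 p [621.1 -62.6 182.6] F [ 0.3 -0.  -1.6]
(622.5, 116, 215, 100, 0) [0.878, -0.025, 0.23] [0.015, -0.138, -0.066]
(622.5, 116, 190, 100, 0) [0.825, -0.026, 0.343] [0.015, -0.138, -0.066]
```

View pics/h_top.png

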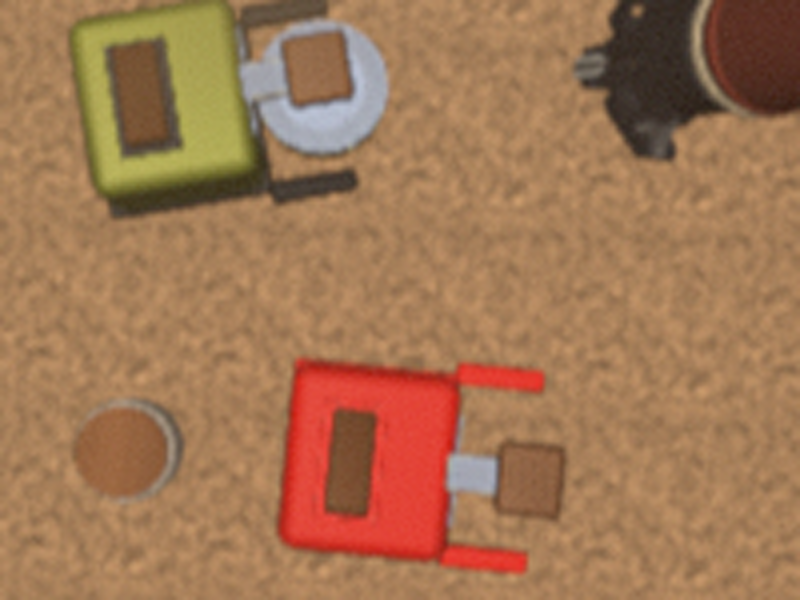

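Tin at crop (323,88) is centred between the prongs and against the tower, with the pad at (318,68). Next I move above the pad with the gripper shut.

```bash
python3 -m handwheel '[[[0.1,0,-0.1,0,-0.02,-0.01],[0.25,0,-0.05,0.003,-0.05,-0.02],[0.42,-0.01,0.03,0.006,-0.08,-0.04],[0.6,-0.02,0.1,0.01,-0.11,-0.05],[0.75,-0.02,0.17,0.015,-0.138,-0.066],[0.877,-0.025,0.23,0.015,-0.138,-0.066],[0.877,-0.025,0.23,0.015,-0.138,-0.066],[0.877,-0.025,0.23,0.015,-0.138,-0.066],[0.877,-0.025,0.23,0.015,-0.138,-0.066]]]' 0;  python3 - <<'E'
from h import *
to((622.5,116,190,100,0))
E
```

```text
time: 13.78
eef_pos: [622.7, 115.1, 214.7]
tool_rot: [-0.0, 0.643, 0.766, -0.0]
wrist_force: [0.0, -0.6, -0.2]
gripper_width: 0.002
grasp_force: 0.0
t 13.78 p [622.7 115.1 214.7] F [ 0.  -0.6 -0.2]
(622.5, 116, 190, 100, 0) [0.005, -0.0, 0.124] [-0.0, 0.0, -0.0]
```

```bash
python3 -m handwheel '[[[0,0,0.05,0,0,0],[0,0,0.09,0,0,0],[0,0,0.12,0,0,0],[0,0,0.14,0,0,0],[0,0,0.15,0,0,0],[0,0,0.16,0,0,0],[0,0,0.16,0,0,0],[0,0,0.16,0,0,0]]]'; python3 -m handwheel '[[[0,0,0.01,0,0,0],[0,0,0.02,0,0,0],[0,0,0.03,0,0,0],[0,0,0.04,0,0,0],[0,0,0.05,0,0,0],[0,0,0.05,0,0,0]]]'
```

```text
time: 14.45
eef_pos: [622.7, 116.2, 183.0]
tool_rot: [-0.0, 0.643, 0.766, 0.001]
wrist_force: [-0.1, 0.8, 0.2]
gripper_width: 0.004
grasp_force: 0.0
time: 14.95
eef_pos: [622.8, 116.3, 172.6]
tool_rot: [-0.0, 0.643, 0.766, 0.001]
wrist_force: [0.9, 1.3, 1.7]
gripper_width: -0.001
grasp_force: 0.8
```

```bash
for i in 1 2 3; do python3 -m handwheel '[[[0,0,0.005,0,0,0],[0,0,0.01,0,0,0],[0,0,0.015,0,0,0]]]' | egrep 'eef|wrist|grasp'; done; python3 - <<'E'
from h import *
for k in range(3):
  for n in ('top','side'):
    im=capture(n)
    print(n,[(world(n,r['point']).round(),round(r['confidence'],2)) for r in place_of(n,'pad')[:4] if abs(world(n,r['point'])[1]-116)<30])
to()
E
```

```text
eef_pos: [622.8, 116.3, 170.0]
wrist_force: [0.9, 1.2, 4.4]
grasp_force: 2.2
eef_pos: [622.7, 116.2, 167.0]
wrist_force: [2.0, 1.8, 4.1]
grasp_force: 2.2
eef_pos: [622.7, 116.2, 163.9]
wrist_force: [1.8, 3.4, 4.0]
grasp_force: 2.2
top []
side [(array([620., 119., 136.]), 0.67)]
top []
side [(array([617., 119., 134.]), 0.52)]
top []
side [(array([620., 117., 137.]), 0.57)]
t 16.3 p [622.4 115.7 163.7] F [1.6 2.6 3.2]
```

```bash
for i in 1 2 3 4 5; do python3 -m handwheel '[[[0,0,0.005,0,0,0],[0,0,0.01,0,0,0]]]' | egrep 'eef|wrist'; done
```

```text
eef_pos: [622.4, 115.8, 161.9]
wrist_force: [-1.2, 1.2, 4.5]
eef_pos: [622.4, 115.8, 159.8]
wrist_force: [-0.8, -0.7, 4.5]
eef_pos: [622.4, 115.8, 157.7]
wrist_force: [-1.6, -1.1, 3.8]
eef_pos: [622.5, 115.8, 155.7]
wrist_force: [-1.5, 0.4, 4.7]
eef_pos: [622.4, 115.8, 153.7]
wrist_force: [-1.6, -0.5, 4.8]
```

```bash
for i in 1 2 3 4 5; do python3 -m handwheel '[[[0,0,0.005,0,0,0],[0,0,0.01,0,0,0]]]' | egrep 'eef|wrist'; done
```

```text
eef_pos: [622.5, 115.8, 151.7]
wrist_force: [-3.1, -0.2, 5.5]
eef_pos: [622.5, 115.8, 149.7]
wrist_force: [-2.7, -0.3, 4.7]
eef_pos: [622.5, 115.8, 147.8]
wrist_force: [-2.8, -2.0, 4.6]
eef_pos: [622.5, 115.8, 145.8]
wrist_force: [-2.8, -0.5, 4.0]
eef_pos: [622.5, 115.8, 143.7]
wrist_force: [-3.0, -2.2, 5.1]
```

```bash
for i in 1 2 3 4; do python3 -m handwheel '[[[0,0,0.005,0,0,0],[0,0,0.01,0,0,0]]]' | egrep 'eef|wrist|grasp'; done
```

```text
eef_pos: [622.5, 115.8, 141.8]
wrist_force: [-2.2, -1.7, 4.2]
grasp_force: 2.2
eef_pos: [622.6, 115.9, 139.8]
wrist_force: [-3.2, -1.6, 3.9]
grasp_force: 2.2
eef_pos: [622.6, 115.9, 137.9]
wrist_force: [-3.5, -3.2, 6.4]
grasp_force: 2.8
eef_pos: [622.6, 115.9, 136.0]
wrist_force: [-3.8, -1.7, 5.4]
grasp_force: 3.2
```

The pad force is a clean signal: flat at 2.2, then 2.8 and 3.2, so the foot met the lid at TCP z ≈ 140.4. Half way in is about 133.4.

```bash
python3 -m handwheel '[[[0,0,0.005,0,0,0],[0,0,0.009,0,0,0]]]' | egrep 'eef|wrist|grasp';python3 -m handwheel '[[[0,0,0.004,0,0,0],[0,0,0.004,0,0,0],[0,0,0.004,0,0,0]]]' | egrep 'eef|wrist|grasp'
```

```text
eef_pos: [622.6, 115.9, 134.3]
wrist_force: [-4.3, -2.4, 7.4]
grasp_force: 3.6
eef_pos: [622.6, 115.9, 133.4]
wrist_force: [-3.5, -2.0, 6.9]
grasp_force: 2.8
```

```bash
python3 -m handwheel '[[[0,0,-0.02,0,0,0],[0,0,-0.06,0,0,0],[0,0,-0.15,0,0,0],[0,0,-0.3,0,0,0],[0,0,-0.45,0,0,0],[0,0,-0.58,0,0,0],[0,0,-0.58,0,0,0],[0,0,-0.58,0,0,0]]]' | egrep 'eef|wrist'; python3 - <<'E'
from h import *
for k in range(2):
  for n in ('top','side'):
    im=capture(n)
    for t in ('pad','rocker_end','tin'):
      print(n,t,[(world(n,r['point']).round(),round(r['confidence'],2)) for r in place_of(n,t) if 0<abs(world(n,r['point'])[0]-605)<50 and 50<world(n,r['point'])[1]<300])
to((578.5,226,225,100,0),(578.5,226,212,100,0))
E
```

```text
eef_pos: [623.6, 116.6, 251.7]
wrist_force: [-0.1, -0.2, 0.2]
top pad [(array([581., 226., 185.]), 0.19)]
top rocker_end [(array([578., 227., 185.]), 0.64)]
top tin []
side pad [(array([618., 118., 110.]), 0.56)]
side rocker_end [(array([579., 226., 181.]), 0.74)]
side tin [(array([625., 111.,  -0.]), 0.83)]
top pad []
top rocker_end [(array([577., 226., 185.]), 0.82)]
top tin []
side pad [(array([616., 120., 110.]), 0.53)]
side rocker_end [(array([578., 224., 180.]), 0.6)]
side tin [(array([623., 113.,   2.]), 0.97)]
t 20.52 p [622.6 116.  249.3] F [1.2 0.4 0.2]
(578.5, 226, 225, 100, 0) [0.58, -0.122, 0.122] [0.0, -0.0, -0.0]
(578.5, 226, 212, 100, 0) [0.58, -0.122, 0.187] [0.0, -0.0, -0.0]
```

```bash
python3 -m handwheel '[[[0.12,-0.02,0,0,0,0],[0.26,-0.05,0,0,0,0],[0.4,-0.08,0,0,0,0],[0.53,-0.11,0,0,0,0],[0.58,-0.12,0.05,0,0,0],[0.58,-0.122,0.1,0,0,0],[0.58,-0.122,0.12,0,0,0],[0.58,-0.122,0.12,0,0,0],[0.58,-0.122,0.12,0,0,0]]]' | egrep 'eef|wrist'; for i in 1 2; do python3 -m handwheel '[[[0,0,0.015,0,0,0],[0,0,0.03,0,0,0],[0,0,0.045,0,0,0],[0,0,0.045,0,0,0]]]' | egrep 'eef|wrist|grasp'; done
```

```text
eef_pos: [579.2, 223.8, 224.7]
wrist_force: [0.2, 0.2, 0.7]
eef_pos: [578.3, 225.4, 215.6]
wrist_force: [0.0, -0.7, 0.5]
grasp_force: 0.0
eef_pos: [578.2, 225.9, 206.8]
wrist_force: [-0.3, 0.4, -0.4]
grasp_force: 0.0
```

```bash
for i in 1 2 3 4; do python3 -m handwheel '[[[0,0,0.005,0,0,0],[0,0,0.01,0,0,0],[0,0,0.01,0,0,0]]]' | egrep 'eef|wrist|grasp'; done
```

```text
eef_pos: [578.3, 226.0, 205.3]
wrist_force: [-0.9, -0.2, 1.3]
grasp_force: 0.6
eef_pos: [578.3, 226.0, 203.3]
wrist_force: [-2.0, -0.6, 2.3]
grasp_force: 1.1
eef_pos: [577.9, 226.0, 201.2]
wrist_force: [-3.7, 0.4, 3.6]
grasp_force: 2.2
eef_pos: [578.0, 226.0, 199.9]
wrist_force: [-6.7, -1.7, 9.2]
grasp_force: 4.9
```

```bash
for i in 1 2; do python3 -m handwheel '[[[0,0,0.005,0,0,0],[0,0,0.01,0,0,0],[0,0,0.01,0,0,0]]]' | egrep 'eef|wrist|grasp'; done
python3 -m handwheel '[[[0,0,-0.03,0,0,0],[0,0,-0.08,0,0,0],[0,0,-0.18,0,0,0],[-0.1,0,-0.35,0,0,0],[-0.3,0,-0.5,0,0,0],[-0.5,0,-0.55,0,0,0],[-0.7,0,-0.55,0,0,0],[-0.9,0,-0.55,0,0,0],[-0.95,0,-0.5,0,0,0],[-0.95,0,-0.5,0,0,0]]]' | egrep 'eef|wrist'
python3 - <<'E'
from h import *
for n in ('top','side'):
    im=capture(n)
    for t in ('pad','rocker_end','tin'):
      print(n,t,[(world(n,r['point']).round(),round(r['confidence'],2)) for r in place_of(n,t) if 0<abs(world(n,r['point'])[0]-605)<50 and 50<world(n,r['point'])[1]<300])
    a=im[190:270,230:340] if n=='top' else im[235:335,280:400]
    cv2.imwrite(f'pics/z_{n}.png',cv2.resize(a,None,fx=6,fy=6,interpolation=2)[:600,:800])
to()
E
```

```text
eef_pos: [578.2, 226.1, 199.5]
wrist_force: [-11.7, -5.4, 20.5]
grasp_force: 11.1
eef_pos: [578.3, 226.2, 199.2]
wrist_force: [-16.0, -6.9, 31.8]
grasp_force: 17.5
eef_pos: [612.2, 31.9, 293.5]
wrist_force: [-0.4, 0.4, -1.3]
top pad [(array([625., 115., 106.]), 0.74)]
top rocker_end [(array([579., 226., 174.]), 0.74)]
top tin [(array([625., 115.,   1.]), 0.77)]
side pad [(array([617., 119., 108.]), 0.54)]
side rocker_end [(array([575., 224., 174.]), 0.84)]
side tin [(array([622., 113.,  54.]), 0.68), (array([624., 113.,   2.]), 0.64), (array([605., 215.,  -2.]), 0.27)]
t 24.67 p [611.4  40.1 295.6] F [-0.4  0.5 -0.3]
```

View pics/z_side.png

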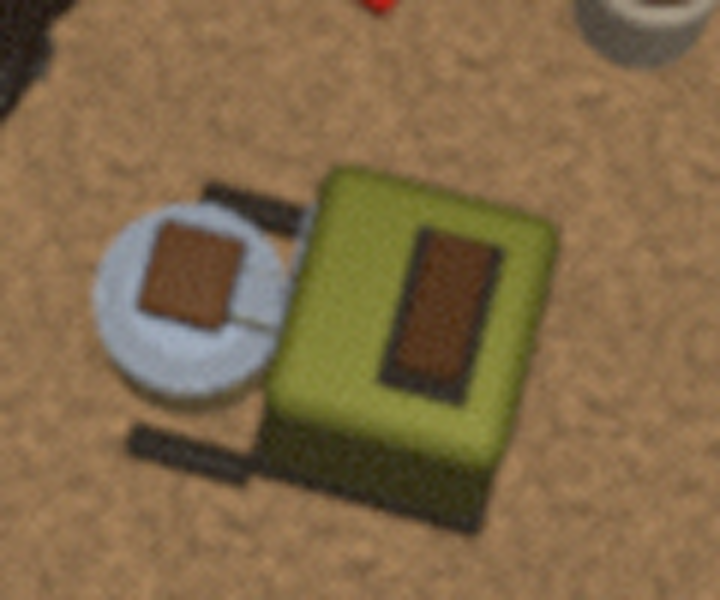

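Tin at crop (190,300) is home between the prongs. The head is down with its pad at (190,275), and the rocker at (440,305) is over to its stop (end 183 → 174 mm). The arm is clear.

```bash
python3 -c "
from bench import *
print(job_done())"
```

```text
the job is handed in; nothing more can be done
None
```

The job is handed in (the hand-in returned no verdict): the tin is up against the tower in the small green opener's bay, the foot is on its lid about 7 mm in by the force readings, the rocker is pressed to its stop, and the arm is clear; I did not re-measure the bystanders at the end.

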